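Cover the glued concho and hold the curing torch over it

TASK

A brass concho, its stone fixed with light-curing glue, lies in one of two white dishes: take the clear cover off the empty dish and set it (do not drop it) on the dish with the concho, let go, and see that it sits seated and level. Then lift the small curing torch that stands on its head, carry it over the tops of the tools in the tool rack, and finish while still holding it: head down, upright and still, centred over the cover with about 10 mm of air between torch and cover, never touching the cover with it. Leave the dishes and everything else as they stand.

Things in the scene. Friction and masses are not known exactly. Their poses are not given: they have to be found in the camera images.
- dish: the dish that holds the concho: loose straight-sided round white ceramic dish, 57 mm outer diameter, 38 mm high, 3.5 mm wall (50 mm inside), 5 mm floor, about 0.22 kg, standing on the table. Origin at the centre of its underside, z up. It may stand on the left or the right of the tool rack
- dish_rim (a point): centre of the mouth of that dish, in the plane of its top rim, 38 mm above the table
- spare_dish: the empty dish, same make and size, standing on the table; at the start the cover is seated on it. Origin at the centre of its underside
- concho: brass disc 36 mm across and 4 mm thick with a domed green glass stone on top (11 mm high in all), lying loose in the dish. Origin at the centre of its underside
- cover: clear glass disc in a rounded steel ring, loose, about 60 g: the rim part is 64 mm in diameter and 7 mm thick and overhangs the dish by 3.5 mm all round, so it can be gripped across its diameter from above; under it a glass step 45 mm in diameter at the top, tapering to 38 mm, 5 mm deep, drops into the dish's mouth with play of about 2.5 mm each way. Origin at the centre of the rim part's underside (the face that lies on the dish's rim), z up
- cover_top (a point): centre of the cover's top face, 7 mm above the cover's origin
- torch: small dark metal torch, round, loose, about 0.13 kg, standing upright on its head: head (light end, below) 34 mm diameter and 34 mm long, a 10 mm taper, then a barrel 26 mm diameter from 44 to 124 mm above the head's face, tail cap with a rubber button to 131 mm. It balances about 55 mm above the face. Origin at the centre of the head's face (the light end), z along the axis towards the tail, up when the torch points down. On the other side of the tool rack from the dish
- torch_lens (a point): centre of the torch's head face (light end), the same point as the torch's origin
- rack: heavy loose wooden block, 260 mm long (its x, pointing roughly away from the robot), 68 mm wide (its y), 45 mm high with a 60 mm high step along its +y half, with two rows of upright steel and wood-handled tools whose tops reach 104 to 112 mm above the table. Origin at the centre of its underside. It stands between dish and torch
- glue_bottle: bystander: white bottle with a black cap, 48 mm diameter, 115 mm high. Origin at the centre of its underside
- spool: bystander: dark wooden thread spool standing on end, 42 mm diameter, 54 mm high. Origin at the centre of its underside
- punch_pliers: bystander: revolving punch pliers lying flat, about 190 mm long and 70 mm wide, 18 mm high, handles to its -x. Origin at the pivot, on the table
- parts_box: bystander: open black plastic box 75 x 75 mm, 50 mm high. Origin at the centre of its underside
Mind the look-alikes: they are no part of the job. Leave any green look-alike of the torch alone.

How it is judged:
By the outcome, as a careful person would: the job done as asked, in the order asked, and still so for the second after the job is handed in, while the arm keeps its last pose, push and grip.
It also fails if it takes over 64 s, if anything falls off the work surface, if the arm or the gripper's body presses on something with over 40 N, if the wrist force passes 120 N, or if a joint passes its speed limit or range.

ROBOT

A 6-joint arm with a two-finger parallel gripper is mounted at the origin on the work surface. World frame = base frame: x ahead of the robot, y to its left, z up, the work surface at z = 0. Lengths are in m, angles in degrees, forces in N, time in s.
With the tool pointing down it reaches from about 0.25 to 0.775 m from the base axis. Payload 8.9 kg.
Tool frame: the origin (TCP) lies on the mounting face of the last link; the fingertips stand 173 mm ahead of it and the grasp point (between the pads) lies env.grip_depth ahead of it (env.grip_depth is the distance from the TCP to the grasp point, in m); y points along the fingers, z is the direction in which the jaws open and shut, and the axes are right-handed (so a half turn about y gives the same grasp; the last joint's range is limited). The gripper opens to 85 mm and grips with 20 to 120 N. Pads are 22 mm wide; open, the fingers measure 114 mm over their backs; the gripper's body (76 mm by 85 mm) begins 54 mm behind the grasp point. The pads swing forward as they close: fully open they stand 13 mm farther back than shut.
Start: joints at [58.023, 16.656, -8.789, 64.555, 0, 82.019], TCP at [0.213, 0.48, 0.405] pointing down, gripper open.
Joint ranges: [-144.48, 144.48], [-52.06, 99.96], [-74.48, 78.29], [-112.23, 115.85], [-86.99, 84.42], [-180, 180]. Speed limits (degrees/s): [127.2, 127.2, 159.86, 180, 180, 180].

INTERFACE

Orientations are given as [roll, pitch, yaw] about the fixed x, y, z axes, in that order (R = Rz(yaw) Ry(pitch) Rx(roll)).
In Python, from plant import env gives the robot as it stands.
- The arm moves only by the tool step_arm, never from a script. Its argument "series" is a list of rows, each a list of 3 entries, a list of its own where there are three numbers: the gripper command: -1 is shut, 1 is fully open, values between are in proportion, then the shift along the tool's x, y, z in mm, then the turn about the tool's y in rad. In form: [[claw, [dx, dy, dz], twist], ...]. A call has exactly 5 rows; each row is the pose to reach, as a shift and turn from the pose measured when the call began, along the tool's axes at that moment; what a row does not reach only later rows make up. A row lasts 1/12 s, in which the tool goes at most 41.7 mm and 7.16 degrees, less where a joint would pass 70% of its speed; a pose out of reach is approached as far as the arm can. A call with a gripper value outside its range is refused whole. The fingers move at their own pace and stop on an object; "grip_force" is the grip in N (left out, the last holds). Time passes only in rows, so rows that repeat a pose let the fingers close, or fill a call up. It gives the time, the measured TCP pose, the force and the opening at its end, in the units of the state.
- env.get_state(): the state, without advancing time (a new reading comes with each control period).
- env.grab_frame(name): name is "side" or "top"; returns (picture, depth): 420x560x3 uint8, red, green, blue; 420x560 float32, m along the optical axis (not along the pixel's ray), 0 where there is no reading.
- env.camera_model(name): a dict with "mtx" (3x3 intrinsics, pixels), "cam_to_world" (4x4, takes a point from camera to world coordinates). Camera axes: x right, y up, looking along -z (the intrinsics and any distortion apply to the point x, -y, -z); pixel columns grow to the right and rows downward; lengths in m; the calibration is good to about 2 mm. A picture is of the moment at which its call begins. camera_model takes no time and is no camera call.
- env.hand_in(): hands the job in, once; it reports no verdict.
The state is a dict: "time_s": time; "qpos": joint angles; "dq": joint speeds; "effort": joint torques, N m; "ee_pos": TCP position; "eef_rot": TCP orientation; "contact_force": force on the tool from outside, world axes, zero at the start; "torque": the same for the moment, N m; "grip_width": finger opening in m.
Only numpy, scipy, OpenCV 4.12 (cv2) and the standard library are available. Lean on these libraries where they do the work, as an engineer would, in place of code of your own. Each camera call takes 0.05 s, during which the arm holds its last target. There are 200 camera calls.

## Working session

There is one attempt and no reset: what is moved stays moved. The work goes in short steps, Python scripts to look and compute and a tool call to move; the robot and the scene stay as the last step left them, time stands still between calls to the robot, and variables do not carry over. Pictures are saved under pics/ and viewed, on a budget of 10 in all, crops included, one or two more only if the job needs it, and the job is handed in when it is done.

Besides the shell and the picture viewer there is one more tool, called after ">>>" by a JSON object that holds its "method" and its "body", one argument or row to a line. step_arm: Moves the arm, as the interface text tells. Its arguments: {"type":"object","properties":{"series":{"type":"array"},"grip_force":{"type":"number"}},"required":["series"]}

```bash
mkdir -p pics; ls; python3 - <<'E'
from plant import env
import cv2,numpy as np
print(env.grip_depth); print(env.get_state())
for n in("top","side"):
    p,d=env.grab_frame(n); cv2.imwrite(f"pics/{n}0.png",p[:,:,::-1]); np.savez(f"{n}0.npz",p=p,d=d)
    m=env.camera_model(n);print(n,m)
a=cv2.imread("pics/top0.png");b=cv2.imread("pics/side0.png")
E
```

```text
pics
0.1547
{'time_s': 0.0, 'qpos': array([ 5.80225580e+01,  1.66887368e+01, -8.83276066e+00,  6.45562892e+01,
       -5.66354555e-04,  8.20191048e+01]), 'dq': array([ 0.03371699, -0.08731358,  0.02807792, -0.04790228, -0.0009883 ,
        0.02720367]), 'effort': array([ 1.23526454e-03, -5.37143934e+01,  3.31371045e+01,  1.61610357e-02,
       -1.77119819e-04,  5.51504843e-05]), 'ee_pos': array([0.21337754, 0.47942685, 0.40412289]), 'eef_rot': array([-9.00771119e+01,  1.02392543e-02, -2.39965533e+01]), 'contact_force': array([ 0.1559726 , -0.54595119,  0.56135127]), 'torque': array([-0.03277406,  0.0079497 , -0.01411604]), 'grip_width': 0.08532739215406834}
top {'mtx': array([[517.39948326,   0.        , 279.2678816 ],
       [  0.        , 517.39948326, 211.17613091],
       [  0.        ,   0.        ,   1.        ]]), 'cam_to_world': array([[-0.02266025,  0.98999583, -0.13926512,  0.33433599],
       [-0.99963868, -0.02445144, -0.01116401,  0.03552831],
       [-0.01445755,  0.13896182,  0.9901922 ,  1.51565297],
       [ 0.        ,  0.        ,  0.        ,  1.        ]])}
side {'mtx': array([[390.51729644,   0.        , 275.39497644],
       [  0.        , 390.51729644, 214.50676303],
       [  0.        ,   0.        ,   1.        ]]), 'cam_to_world': array([[ 0.97405522,  0.1551779 , -0.16473082,  0.38975814],
       [-0.22615742,  0.69420854, -0.68332081, -0.52820766],
       [ 0.00832126,  0.7028473 ,  0.71129209,  0.6687349 ],
       [ 0.        ,  0.        ,  0.        ,  1.        ]])}
```

View pics/top0.png

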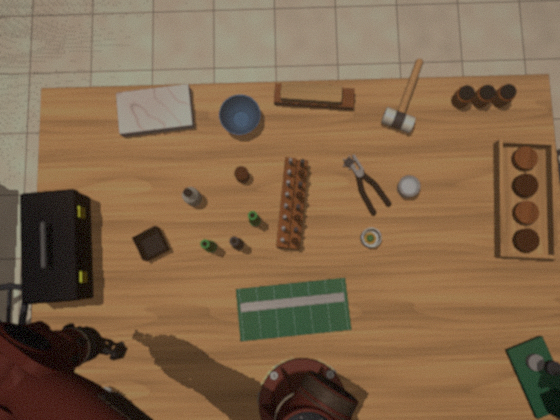

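View pics/side0.png

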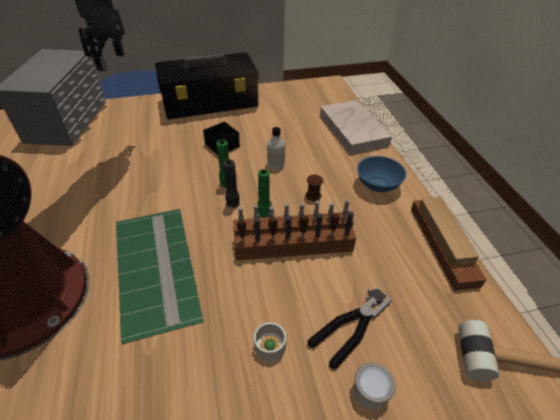

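Top view: the dish with the concho is at (371,238), the covered spare dish at (409,187), and the dark torch at (237,243). The green look-alikes are at (254,218) and (207,245), and the rack is at (293,203). In the side view the dish is at (269,343), the cover at (375,383) and the torch at (232,183).

```bash
cat > h.py <<'E'
from plant import env
import cv2,numpy as np
def ray(n,u,v,z):
    m=env.camera_model(n);K=m["mtx"];T=m["cam_to_world"]
    d=T[:3,:3]@np.stack([(np.asarray(u,float)-K[0,2])/K[0,0],-(np.asarray(v,float)-K[1,2])/K[1,1],-np.ones(np.shape(u))]);o=T[:3,3]
    return (o[:,None]+d.reshape(3,-1)*((z-o[2])/d.reshape(3,-1)[2])).T
def cloud(n,d):
    m=env.camera_model(n);K=m["mtx"];T=m["cam_to_world"];v,u=np.indices(d.shape)
    c=np.stack([(u-K[0,2])/K[0,0]*d,-(v-K[1,2])/K[1,1]*d,-d],-1)
    P=c@T[:3,:3].T+T[:3,3];P[d==0]=np.nan;return P
def pix(n,p):
    m=env.camera_model(n);K=m["mtx"];T=m["cam_to_world"]
    c=T[:3,:3].T@(np.asarray(p)-T[:3,3]);return K[0,2]+K[0,0]*c[0]/-c[2],K[1,2]-K[1,1]*c[1]/-c[2]
E
python3 - <<'E'
from h import *
F={n:np.load(n+"0.npz") for n in("top","side")}
c={n:cloud(n,F[n]["d"]) for n in F}
seed={"dish":(371,238,.038),"spare":(409,187,.045),"torch":(237,243,.131),"green1":(254,218,.13),"green2":(207,245,.13),"spool":(242,174,.054),"bottle":(192,196,.115)}
for k,(u,v,z) in seed.items():
    g=ray("top",u,v,z)[0]
    for n in F:
        P=c[n]; 
        with np.errstate(invalid='ignore'):
            w=np.hypot(P[...,0]-g[0],P[...,1]-g[1])<.042; s=w&(P[...,2]>z-.012)
        q=P[s]; 
        if len(q): print(k,n,g.round(3),len(q),"min",q.min(0).round(4),"max",q.max(0).round(4),"mid",((q.min(0)+q.max(0))/2).round(4),"medz",np.median(q[:,2]).round(4))
# white mask contours
for n in F:
    hsv=cv2.cvtColor(F[n]["p"],cv2.COLOR_RGB2HSV)
    m=((hsv[...,1]<60)&(hsv[...,2]>110)).astype(np.uint8)
    for k,z in(("dish",.038),("spare",.045)):
        u,v=map(int,pix(n,ray("top",*seed[k][:2],z)[0])); r=28 if n=="side" else 20
        w=np.zeros_like(m);w[v-r:v+r,u-r:u+r]=m[v-r:v+r,u-r:u+r]
        cs,_=cv2.findContours(w,cv2.RETR_EXTERNAL,cv2.CHAIN_APPROX_NONE)
        C=max(cs,key=cv2.contourArea);print(n,k,cv2.boundingRect(C),cv2.fitEllipse(C))
P=c["top"]
with np.errstate(invalid='ignore'):s=(P[...,2]>.03)&(P[...,0]>.1)&(P[...,0]<.6)&(P[...,1]>-.06)&(P[...,1]<.08)
q=P[s].astype(np.float32);print("rack",cv2.minAreaRect(q[:,:2]),q[:,2].max(),q.min(0),q.max(0))
a=cv2.resize(F["top"]["p"][150:270,150:440,::-1],None,fx=2.7,fy=2.7,interpolation=cv2.INTER_CUBIC);b=cv2.resize(F["side"]["p"][130:290,180:400,::-1],None,fx=1.7,fy=1.7)
o=np.zeros((600,790,3),np.uint8);o[:a.shape[0],:a.shape[1]]=a[:,:790];o[325:325+b.shape[0],:b.shape[1]]=b
c2=cv2.resize(F["side"]["p"][310:415,230:420,::-1],None,fx=2.1,fy=2.1);o[325:325+c2.shape[0],380:380+c2.shape[1]]=c2
cv2.imwrite("pics/c0.png",o)
E
```

```text
dish top [ 0.458 -0.208  0.038] 96 min [ 0.4327 -0.2375  0.0268] max [ 0.4878 -0.1806  0.0445] mid [ 0.4603 -0.209   0.0356] medz 0.0362
dish side [ 0.458 -0.208  0.038] 355 min [ 0.4307 -0.2384  0.0261] max [ 0.4865 -0.1814  0.0402] mid [ 0.4586 -0.2099  0.0332] medz 0.0357
spare top [ 0.602 -0.323  0.045] 371 min [ 0.5754 -0.3568  0.0355] max [ 0.6383 -0.2938  0.0516] mid [ 0.6068 -0.3253  0.0436] medz 0.0432
spare side [ 0.602 -0.323  0.045] 1288 min [ 0.5722 -0.3564  0.039 ] max [ 0.6353 -0.2928  0.0474] mid [ 0.6037 -0.3246  0.0432] medz 0.0433
torch top [0.446 0.166 0.131] 69 min [0.4404 0.1638 0.1217] max [0.4623 0.1861 0.1357] mid [0.4514 0.175  0.1287] medz 0.128
torch side [0.446 0.166 0.131] 95 min [0.4385 0.1604 0.1192] max [0.4625 0.1879 0.1317] mid [0.4505 0.1741 0.1255] medz 0.127
green1 top [0.512 0.12  0.13 ] 75 min [0.5077 0.112  0.1191] max [0.5328 0.1364 0.1358] mid [0.5202 0.1242 0.1275] medz 0.1279
green1 side [0.512 0.12  0.13 ] 104 min [0.5062 0.1108 0.1182] max [0.5307 0.1367 0.1327] mid [0.5185 0.1237 0.1254] medz 0.1267
green2 top [0.442 0.247 0.13 ] 73 min
[... 808 characters left out ...]
88696289, 18.53061294555664), 142.79917907714844)
top spare (399, 176, 21, 20) ((409.11053466796875, 185.47486877441406), (18.853046417236328, 20.069210052490234), 113.87370300292969)
side dish (254, 322, 32, 31) ((269.5252380371094, 337.34954833984375), (29.60617446899414, 31.796279907226562), 89.06430053710938)
side spare (355, 363, 40, 39) ((374.78753662109375, 382.0408935546875), (34.24890899658203, 42.00627517700195), 132.4413604736328)Traceback (most recent call last):
  File "<stdin>", line 24, in <module>
cv2.error: OpenCV(4.12.0) /io/opencv/modules/imgproc/src/convhull.cpp:143: error: (-215:Assertion failed) total >= 0 && (depth == CV_32F || depth == CV_32S) in function 'convexHull'
```

```bash
python3 - <<'E'
from h import *
F={n:np.load(n+"0.npz") for n in("top","side")}
P=cloud("top",F["top"]["d"]).astype(np.float32)
for lo in (.03,.09):
    with np.errstate(invalid='ignore'):s=(P[...,2]>lo)&(P[...,0]>.4)&(P[...,0]<.75)&(P[...,1]>-.06)&(P[...,1]<.1)
    q=P[s];print("rack",lo,cv2.minAreaRect(np.ascontiguousarray(q[:,:2])),q.min(0),q.max(0))
with np.errstate(invalid='ignore'):s=(P[...,2]>.006)&(P[...,0]>.44)&(P[...,0]<.72)&(P[...,1]>-.285)&(P[...,1]<-.12)&(np.hypot(P[...,0]-.4595,P[...,1]+.2095)>.04)
q=P[s];print("pliers",q.min(0),q.max(0))
for k in((.605,-.325),(.4595,-.2095)):
    i=np.argmin(np.hypot(*(q[:,:2]-k).T));print("nearest to",k,q[i])
for k,p in(("torch",(.451,.1745,.09)),("g1",(.519,.124,.09))):
    for n in F:
        u,v=map(int,pix(n,p));print(k,n,u,v,F[n]["p"][v,u-1:u+2].mean(0))
E
```

```text
rack 0.03 ((0.563556432723999, 0.014605555683374405), (0.06801368296146393, 0.2599104344844818), 82.89213562011719) [ 0.43160868 -0.03210118  0.03023693] [0.6946941  0.06340471 0.11694669]
rack 0.09 ((0.5614343881607056, 0.012784246355295181), (0.04776629060506821, 0.23808535933494568), 83.21316528320312) [ 0.44169676 -0.02101886  0.09005865] [0.6814152  0.04845566 0.11694669]
pliers [ 0.44232762 -0.284268    0.00602963] [ 0.7158123  -0.122128    0.02667779]
nearest to (0.605, -0.325) [ 0.58321404 -0.28036684  0.00856621]
nearest to (0.4595, -0.2095) [ 0.495632   -0.23824495  0.00620931]
torch top 235 242 [60.33333333 50.         39.        ]
torch side 230 175 [18.66666667 17.         19.33333333]
g1 top 253 217 [61. 88. 48.]
g1 side 263 185 [15.         42.66666667 19.        ]
```

>>> {"method": "step_arm", "body": {
  "series": [
    [1,[10,0,-40],0.12],
    [1,[20,0,-80],0.24],
    [1,[30,0,-120],0.367],
    [1,[40,0,-160],0.367],
    [1,[50,0,-200],0.367]
  ],
  "grip_force": 25
}}

```text
time_s: 0.52
ee_pos: [0.1768, 0.2747, 0.4038]
eef_rot: [-90.1, -0.0, -45.0]
contact_force: [1.2, -1.7, 0.5]
grip_width: 0.0854
```

>>> {"method": "step_arm", "body": {
  "series": [
    [1,[36,0,-6],0],
    [1,[73,0,-12],0],
    [1,[109,0,-18],0],
    [1,[146,0,-24],0],
    [1,[182,0,-30],0]
  ]
}}

```text
time_s: 0.93
ee_pos: [0.2845, 0.123, 0.4041]
eef_rot: [-90.1, -0.0, -45.0]
contact_force: [1.6, 1.9, -0.5]
grip_width: 0.0855
```

>>> {"method": "step_arm", "body": {
  "series": [
    [1,[36,0,-6],0],
    [1,[73,0,-12],0],
    [1,[109,0,-18],0],
    [1,[146,0,-24],0],
    [1,[182,0,-30],0]
  ]
}}

```text
time_s: 1.35
ee_pos: [0.3925, -0.029, 0.4042]
eef_rot: [-90.1, -0.0, -45.1]
contact_force: [0.5, 1.5, -0.7]
grip_width: 0.0853
```

>>> {"method": "step_arm", "body": {
  "series": [
    [1,[36,4,-6],0],
    [1,[73,8,-12],0],
    [1,[109,12,-18],0],
    [1,[146,18,-24],0],
    [1,[182,25,-30],0]
  ]
}}

```text
time_s: 1.77
ee_pos: [0.5006, -0.181, 0.3789]
eef_rot: [-90.1, -0.0, -45.1]
contact_force: [0.9, 0.0, 0.7]
grip_width: 0.0855
```

>>> {"method": "step_arm", "body": {
  "series": [
    [1,[36,14,-6],0],
    [1,[72,28,-12],0],
    [1,[108,42,-18],0],
    [1,[144,58,-24],0],
    [1,[176,78,-28],0]
  ]
}}

```text
time_s: 2.18
ee_pos: [0.6059, -0.3277, 0.3004]
eef_rot: [-90.1, -0.1, -45.1]
contact_force: [1.6, 0.2, 1.0]
grip_width: 0.0856
```

```bash
python3 - <<'E'
from h import *
s=env.get_state();print(s["ee_pos"],s["eef_rot"],env.grip_depth)
o=np.zeros((600,800,3),np.uint8)
for n,x in(("top",0),("side",400)):
    p,d=env.grab_frame(n);P=cloud(n,d)
    u,v=map(int,pix(n,s["ee_pos"]-[0,0,.15]));r=60
    a=p[max(0,min(v-r,300)):][:120,max(0,min(u-r,440)):][:,:120,::-1];a=cv2.resize(a,(400,400),interpolation=cv2.INTER_CUBIC);o[:400,x:x+400]=a
    print(n,u,v)
    # finger tips depth cluster
    with np.errstate(invalid='ignore'):
        w=(np.hypot(P[...,0]-s["ee_pos"][0],P[...,1]-s["ee_pos"][1])<.075)&(P[...,2]>.08)&(P[...,2]<.2)
    q=P[w]
    if len(q): 
        print(len(q),np.percentile(q[:,2],[0,2,10]))
        R=q[:,:2]-s["ee_pos"][:2];t=R@[.707,.707];k=R@[.707,-.707];lo=q[:,2]<q[:,2].min()+.03
        for sg in(t>0,t<0):
            m=lo&sg
            if m.any():print("jaw",t[m].min().round(4),t[m].max().round(4),"x",k[m].min().round(4),k[m].max().round(4),"zmin",q[m][:,2].min().round(4))
    with np.errstate(invalid='ignore'): w=(np.hypot(P[...,0]-.605,P[...,1]+.325)<.042)&(P[...,2]>.036)&(P[...,2]<.055)
    q=P[w]
    if len(q): print("cover",len(q),q.min(0),q.max(0))
cv2.imwrite("pics/a1.png",o[:400])
E
```

```text
[ 0.60590674 -0.32765854  0.30036295] [-90.06028581  -0.10440773 -45.13425905] 0.1547
top 419 178
72 [0.1454441  0.14872103 0.15730942]
jaw 0.0439 0.0571 x -0.0116 -0.0047 zmin 0.1454
cover 105 [ 0.59182627 -0.33223701  0.03636058] [ 0.63877399 -0.294263    0.05114587]
side 391 352
189 [0.17762743 0.18054104 0.18708856]
jaw -0.075 -0.0306 x -0.0144 0.019 zmin 0.1776
cover 738 [ 0.57214006 -0.3564631   0.039324  ] [ 0.63325901 -0.29335841  0.04831596]
```

View pics/a1.png

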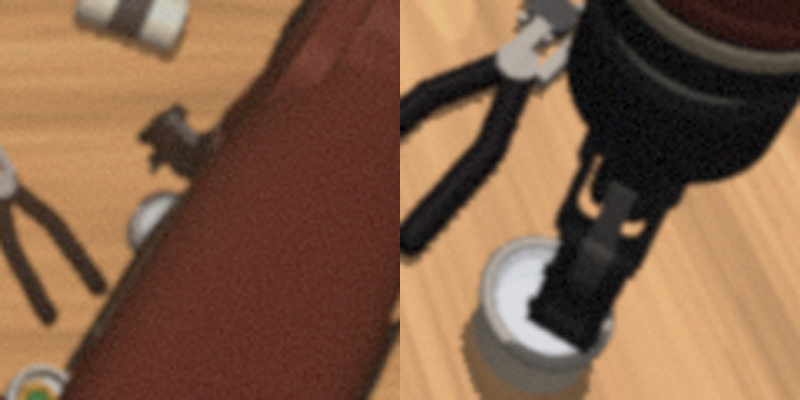

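Seen from the side, the fingers straddle the cover at about (560,300) in the crop, clear of the pliers. I'll go down to the cover.

>>> {"method": "step_arm", "body": {
  "series": [
    [1,[-2.5,25,1.3],0],
    [1,[-2.5,50,1.3],0],
    [1,[-2.5,72,1.3],0],
    [1,[-2.5,84,1.3],0],
    [1,[-2.5,90,1.3],0]
  ]
}}

```text
time_s: 2.7
ee_pos: [0.6034, -0.3248, 0.2029]
eef_rot: [-90.2, 0.5, -45.2]
contact_force: [-0.2, -0.4, -0.3]
grip_width: 0.0855
```

>>> {"method": "step_arm", "body": {
  "series": [
    [1,[0,6,0],0],
    [1,[0,12,0],0],
    [1,[0,18,0],0],
    [1,[0,22,0],0],
    [1,[0,22,0],0]
  ]
}}

```text
time_s: 3.12
ee_pos: [0.6031, -0.3247, 0.1805]
eef_rot: [-90.2, 0.5, -45.2]
contact_force: [0.3, 0.4, -0.1]
grip_width: 0.085
```

```bash
python3 - <<'E'
from h import *
s=env.get_state();print(s["ee_pos"],s["contact_force"])
p,d=env.grab_frame("side")
u,v=map(int,pix("side",[.605,-.325,.045]));print(u,v)
a=p[v-45:v+40,u-55:u+55,::-1];cv2.imwrite("pics/a2.png",cv2.resize(a,None,fx=6,fy=6,interpolation=cv2.INTER_CUBIC))
E
```

```text
[ 0.60306406 -0.32466192  0.18046514] [ 0.26407502  0.40440959 -0.06799816]
375 381
```

View pics/a2.png

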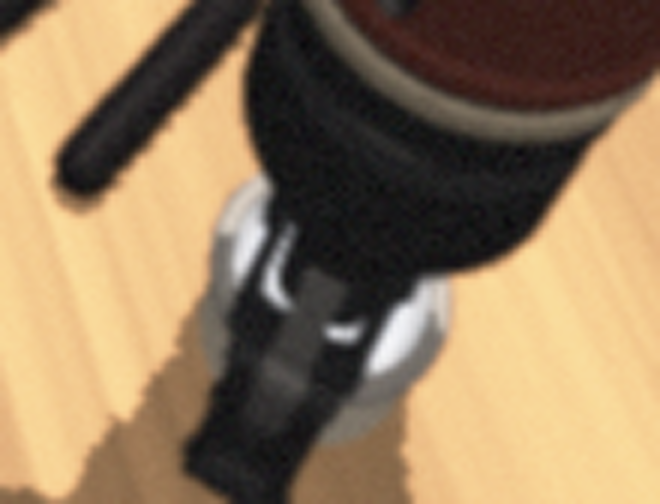

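The fingers are either side of the cover and nothing is touching. I'll raise slightly, centre and close gently.

>>> {"method": "step_arm", "body": {
  "series": [
    [1,[1,-3,1],0],
    [0.8,[1,-6,1],0],
    [0.7,[1,-6,1],0],
    [0.6,[1,-6,1],0],
    [0.55,[1,-6,1],0]
  ],
  "grip_force": 25
}}

```text
time_s: 3.58
ee_pos: [0.6047, -0.3248, 0.1872]
eef_rot: [-90.2, 0.4, -45.2]
contact_force: [0.0, -0.2, -0.1]
grip_width: 0.0665
```

>>> {"method": "step_arm", "body": {
  "series": [
    [0.45,[0,0,0],0],
    [0.3,[0,0,0],0],
    [0.2,[0,0,0],0],
    [0.2,[0,0,0],0],
    [0.2,[0,0,0],0]
  ]
}}

```text
time_s: 4.0
ee_pos: [0.6047, -0.3249, 0.1874]
eef_rot: [-90.2, 0.4, -45.2]
contact_force: [-0.8, 0.4, 4.2]
grip_width: 0.0629
```

>>> {"method": "step_arm", "body": {
  "series": [
    [0.2,[0,-3,0],0],
    [0.2,[0,-7,0],0],
    [0.2,[0,-13,0],0],
    [0.2,[0,-22,0],0],
    [0.2,[0,-32,0],0]
  ],
  "grip_force": 35
}}

```text
time_s: 4.42
ee_pos: [0.6049, -0.3249, 0.22]
eef_rot: [-90.2, 0.5, -45.2]
contact_force: [0.8, -0.4, -0.3]
grip_width: 0.0621
```

>>> {"method": "step_arm", "body": {
  "series": [
    [0.2,[0,-12,0],0],
    [0.2,[0,-24,0],0],
    [0.2,[0,-36,0],0],
    [0.2,[0,-46,0],0],
    [0.2,[0,-50,0],0]
  ]
}}

```text
time_s: 4.83
ee_pos: [0.6058, -0.3254, 0.2724]
eef_rot: [-90.2, 0.3, -45.2]
contact_force: [1.1, -0.9, -0.7]
grip_width: 0.0623
```

```bash
python3 - <<'E'
from h import *
s=env.get_state();print(s["ee_pos"],s["eef_rot"],s["contact_force"],s["grip_width"])
o=np.zeros((400,800,3),np.uint8)
for n,x in(("top",0),("side",400)):
    p,d=env.grab_frame(n);u,v=map(int,pix(n,s["ee_pos"]-[0,0,.15]));r=50
    v0=max(0,min(v-r,320));u0=max(0,min(u-r,460));print(n,u0,v0)
    o[:,x:x+400]=cv2.resize(p[v0:v0+100,u0:u0+100,::-1],(400,400),interpolation=cv2.INTER_CUBIC)
    P=cloud(n,d)
    with np.errstate(invalid='ignore'): w=(np.hypot(P[...,0]-s["ee_pos"][0],P[...,1]-s["ee_pos"][1])<.04)&(P[...,2]>.1)&(P[...,2]<.145)
    hs=cv2.cvtColor(p,cv2.COLOR_RGB2HSV)[...,2]>110
    q=P[w&hs]
    if len(q):print(n,len(q),q.mean(0),np.percentile(q[:,2],[5,50,95]))
    if len(q)>30:print("plane",np.linalg.lstsq(np.c_[q[:,:2]-q[:,:2].mean(0),np.ones(len(q))],q[:,2],rcond=None)[0])
cv2.imwrite("pics/a3.png",o)
E
```

```text
[ 0.60576574 -0.32536905  0.27241512] [-90.15698696   0.30965323 -45.22462979] [ 1.09240037 -0.91506594 -0.73452973] 0.06231548568246496
top 366 130
top 20 [ 0.61672592 -0.29842903  0.12596558] [0.11235938 0.12856483 0.13214426]
side 336 309
side 363 [ 0.60264871 -0.3252195   0.12809936] [0.12632761 0.12805744 0.12990427]
plane [0.00563239 0.01289251 0.12809936]
```

View pics/a3.png

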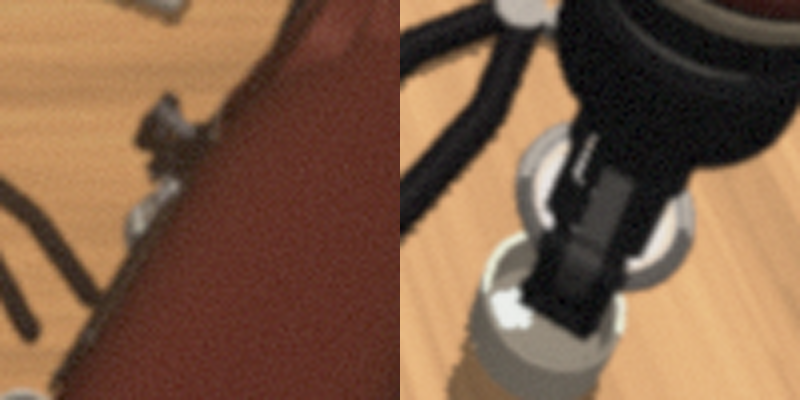

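The cover is held level: the top-face slope is about 1% and the top is at z≈0.128 with its bias. The spare dish stayed in place. I'll carry the cover to the dish.

>>> {"method": "step_arm", "body": {
  "series": [
    [0.2,[-25,0,-3],0],
    [0.2,[-60,0,-7],0],
    [0.2,[-95,0,-11],0],
    [0.2,[-130,0,-15.5],0],
    [0.2,[-160,0,-19],0]
  ]
}}

```text
time_s: 5.35
ee_pos: [0.4771, -0.2234, 0.2713]
eef_rot: [-90.2, 0.5, -45.2]
contact_force: [0.3, -0.4, -0.6]
grip_width: 0.0624
```

>>> {"method": "step_arm", "body": {
  "series": [
    [0.2,[-12,8,-1.5],0],
    [0.2,[-20,18,-2.5],0],
    [0.2,[-25,28,-3],0],
    [0.2,[-25,36,-3],0],
    [0.2,[-25,40,-3],0]
  ]
}}

```text
time_s: 5.77
ee_pos: [0.4567, -0.2074, 0.2304]
eef_rot: [-90.2, 0.6, -45.2]
contact_force: [-0.0, 0.8, -0.7]
grip_width: 0.0627
```

```bash
python3 - <<'E'
from h import *
s=env.get_state();print(s["ee_pos"],s["eef_rot"],s["contact_force"],s["grip_width"])
o=np.zeros((400,800,3),np.uint8)
for n,x in(("top",0),("side",400)):
    p,d=env.grab_frame(n);u,v=map(int,pix(n,s["ee_pos"]-[0,0,.16]));r=40
    v0=max(0,min(v-r,340));u0=max(0,min(u-r,480));print(n,u0,v0)
    o[:,x:x+400]=cv2.resize(p[v0:v0+80,u0:u0+80,::-1],(400,400),interpolation=cv2.INTER_CUBIC)
    P=cloud(n,d);t=s["ee_pos"]
    for nm,c,lo,hi,rr in(("cover",t,t[2]-.155,t[2]-.14,.036),("dish",(.4595,-.2095),.03,.043,.034)):
        with np.errstate(invalid='ignore'): w=(np.hypot(P[...,0]-c[0],P[...,1]-c[1])<rr)&(P[...,2]>lo)&(P[...,2]<hi)
        q=P[w]
        if len(q):
            R=q[:,:2]-np.array(c[:2]);k=R@[.7046,-.7096];z=R@[.7096,.7046];print(n,nm,len(q),"x",k.min().round(4),k.max().round(4),"z",z.min().round(4),z.max().round(4))
cv2.imwrite("pics/a4.png",o)
E
```

```text
[ 0.45665501 -0.20737122  0.23036848] [-90.21368102   0.57983944 -45.22062438] [-0.02428131  0.83542316 -0.74526212] 0.0627263289417404
top 332 197
top cover 25 x -0.0279 -0.0087 z 0.0118 0.0326
top dish 7 x -0.0254 -0.0101 z 0.0087 0.0263
side 228 286
side cover 536 x -0.0163 0.0315 z -0.0339 0.0344
side dish 123 x -0.0087 0.0281 z -0.0296 0.0201
```

View pics/a4.png

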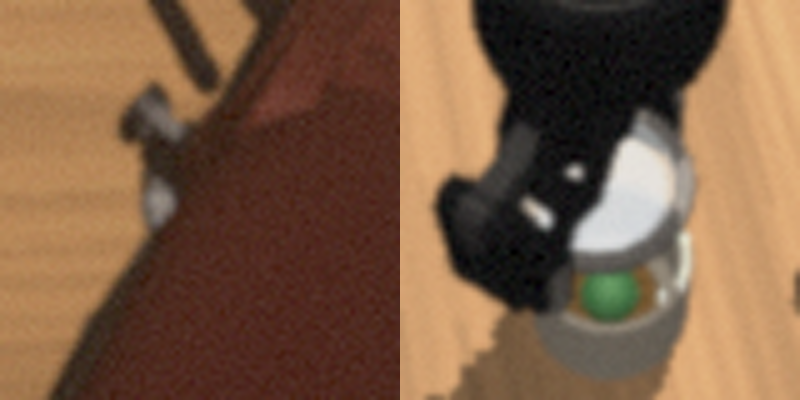

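The cover is level above the dish, with the stone visible below it in the side view at (289,344). I'll shift 3.5 mm and lower it.

>>> {"method": "step_arm", "body": {
  "series": [
    [0.2,[2,5,0.5],0],
    [0.2,[3.5,12,0.5],0],
    [0.2,[3.5,20,0.5],0],
    [0.2,[3.5,27,0.5],0],
    [0.2,[3.5,31,0.5],0]
  ]
}}

```text
time_s: 6.28
ee_pos: [0.4593, -0.2096, 0.1985]
eef_rot: [-90.2, 0.6, -45.2]
contact_force: [-0.1, 0.4, -1.4]
grip_width: 0.0627
```

>>> {"method": "step_arm", "body": {
  "series": [
    [0.2,[0,1.5,0],0],
    [0.2,[0,3,0],0],
    [0.2,[0,4.5,0],0],
    [0.2,[0,6,0],0],
    [0.2,[0,6,0],0]
  ]
}}

```text
time_s: 6.7
ee_pos: [0.4593, -0.2096, 0.1924]
eef_rot: [-90.2, 0.6, -45.2]
contact_force: [-0.1, -0.8, 0.1]
grip_width: 0.0627
```

>>> {"method": "step_arm", "body": {
  "series": [
    [0.2,[0,1,0],0],
    [0.2,[0,2,0],0],
    [0.2,[0,3,0],0],
    [0.2,[0,4,0],0],
    [0.2,[0,4,0],0]
  ]
}}

```text
time_s: 7.12
ee_pos: [0.4592, -0.2095, 0.1883]
eef_rot: [-90.2, 0.6, -45.2]
contact_force: [-0.2, -0.6, -0.5]
grip_width: 0.0626
```

>>> {"method": "step_arm", "body": {
  "series": [
    [0.2,[0,0.5,0],0],
    [0.2,[0,1,0],0],
    [0.2,[0,1.5,0],0],
    [0.2,[0,1.5,0],0],
    [0.2,[0,1.5,0],0]
  ]
}}

```text
time_s: 7.53
ee_pos: [0.4592, -0.2095, 0.1874]
eef_rot: [-90.2, 0.6, -45.2]
contact_force: [-3.5, 1.5, 9.6]
grip_width: 0.0625
```

Contact came at 0.1874, exactly the seated height. I'll open gently and retreat upward.

>>> {"method": "step_arm", "body": {
  "series": [
    [0.45,[0,0,0],0],
    [0.55,[0,-0.5,0],0],
    [0.7,[0,-0.5,0],0],
    [0.85,[0,-0.5,0],0],
    [1,[0,-0.5,0],0]
  ],
  "grip_force": 20
}}

```text
time_s: 7.95
ee_pos: [0.4592, -0.2095, 0.1878]
eef_rot: [-90.2, 0.6, -45.2]
contact_force: [1.0, 0.2, 0.3]
grip_width: 0.0851
```

>>> {"method": "step_arm", "body": {
  "series": [
    [1,[0,0,0],0],
    [1,[0,0,0],0],
    [1,[0,-3,0],0],
    [1,[0,-10,0],0],
    [1,[0,-22,0],0]
  ]
}}

```text
time_s: 8.37
ee_pos: [0.459, -0.2094, 0.2097]
eef_rot: [-90.3, 0.7, -45.2]
contact_force: [-1.4, 0.2, -0.1]
grip_width: 0.0853
```

>>> {"method": "step_arm", "body": {
  "series": [
    [1,[0,-36,0],0],
    [1,[0,-72,0],0],
    [1,[0,-110,0],0],
    [1,[-15,-145,15],0.12],
    [1,[-35,-165,35],0.24]
  ]
}}

```text
time_s: 8.78
ee_pos: [0.4617, -0.1618, 0.3794]
eef_rot: [-90.3, 0.4, -59.4]
contact_force: [1.9, -1.2, 0.7]
grip_width: 0.0854
```

```bash
python3 - <<'E'
import math
from h import *
s=env.get_state();t=s["ee_pos"];y=math.radians(s["eef_rot"][2]);print(t,s["eef_rot"])
D=np.array([.451,.1745])-t[:2];print("x",D@[math.cos(y),math.sin(y)],"z",D@[-math.sin(y),math.cos(y)])
E
```

```text
[ 0.46171787 -0.16182787  0.37944643] [-90.26638856   0.35431348 -59.41231565]
x -0.29498217863908044 z 0.16191608979941177
```

>>> {"method": "step_arm", "body": {
  "series": [
    [1,[-30,0,16],0],
    [1,[-60,0,33],0],
    [1,[-90,0,50],0],
    [1,[-120,0,66],0],
    [1,[-150,0,82],0.02]
  ]
}}

```text
time_s: 9.2
ee_pos: [0.4555, 0.0106, 0.3809]
eef_rot: [-90.2, 0.3, -60.6]
contact_force: [1.2, -0.3, -0.2]
grip_width: 0.0856
```

>>> {"method": "step_arm", "body": {
  "series": [
    [1,[-35,0,19],0],
    [1,[-70,0,38],0],
    [1,[-105,0,57],0],
    [1,[-130,0,71],0],
    [1,[-145,0,80],0]
  ]
}}

```text
time_s: 9.62
ee_pos: [0.4532, 0.179, 0.3821]
eef_rot: [-90.2, 0.3, -60.4]
contact_force: [0.7, 0.1, 0.0]
grip_width: 0.0853
```

```bash
python3 - <<'E'
from h import *
s=env.get_state();t=s["ee_pos"];print(t,s["eef_rot"])
o=np.zeros((600,800,3),np.uint8)
for n,x in(("top",0),("side",400)):
    p,d=env.grab_frame(n);np.savez(n+"1.npz",p=p,d=d)
    u,v=map(int,pix(n,(.46,-.21,.04)));o[:300,x:x+400]=cv2.resize(p[v-30:v+30,u-40:u+40,::-1],(400,300),interpolation=cv2.INTER_CUBIC)
    u,v=map(int,pix(n,(.451,.1745,.13)));print(n,u,v);o[300:,x:x+400]=cv2.resize(p[v-60:v+60,u-80:u+80,::-1],(400,300),interpolation=cv2.INTER_CUBIC)
    P=cloud(n,d)
    for nm,c,lo,hi,rr in(("cover",(.4595,-.2095),.036,.055,.042),("coverface",(.4595,-.2095),.036,.055,.024),("torch",(.451,.1745),.119,.14,.025)):
        with np.errstate(invalid='ignore'): w=(np.hypot(P[...,0]-c[0],P[...,1]-c[1])<rr)&(P[...,2]>lo)&(P[...,2]<hi)
        q=P[w]
        if len(q)>9:print(n,nm,len(q),q.min(0).round(4),q.max(0).round(4),((q.min(0)+q.max(0))/2).round(4),"plane",np.linalg.lstsq(np.c_[q[:,:2]-q[:,:2].mean(0),np.ones(len(q))],q[:,2],rcond=None)[0].round(4))
cv2.imwrite("pics/a5.png",o)
E
```

```text
[0.45316585 0.17901602 0.38214253] [-90.16147328   0.33013241 -60.41956846]
top 234 241
top cover 381 [ 0.4289 -0.2389  0.0365] [ 0.4895 -0.1783  0.0531] [ 0.4592 -0.2086  0.0448] plane [-0.0044 -0.0169  0.0433]
top coverface 219 [ 0.4374 -0.2332  0.0365] [ 0.4812 -0.1872  0.0517] [ 0.4593 -0.2102  0.0441] plane [-0.0083 -0.0085  0.043 ]
side 229 161
side cover 1010 [ 0.4262 -0.2414  0.0386] [ 0.4897 -0.1783  0.0469] [ 0.4579 -0.2098  0.0427] plane [-0.0021  0.0023  0.0433]
side coverface 558 [ 0.436  -0.2333  0.0396] [ 0.4833 -0.186   0.0467] [ 0.4597 -0.2097  0.0431] plane [-0.0024  0.0008  0.0431]
side torch 92 [0.4386 0.1606 0.1193] [0.4624 0.1879 0.1317] [0.4505 0.1742 0.1255] plane [0.0402 0.2246 0.1266]
```

View pics/a5.png

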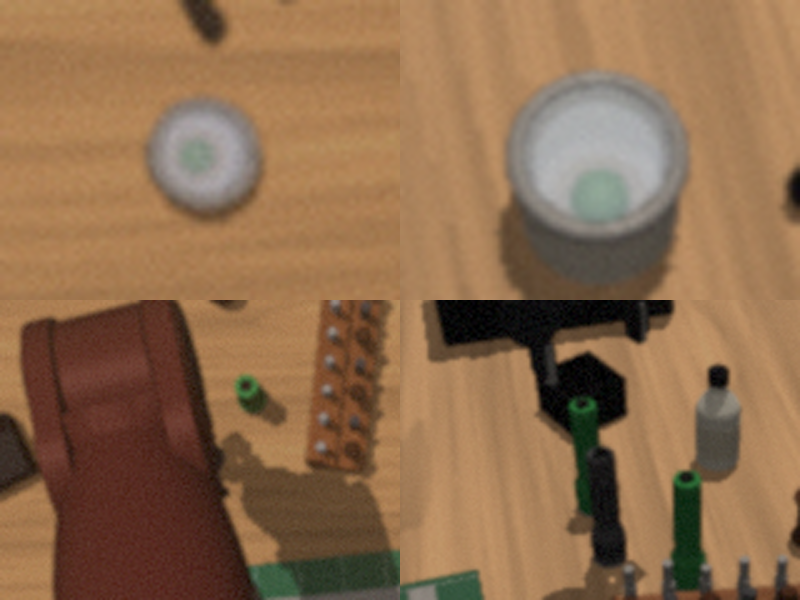

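The cover sits seated and level on the dish: plane slopes are below 0.01 and the height equals the earlier seated reading. The stone shows through it. The torch is untouched, at (600,505) in the lower-right crop. Next I'll go down to the torch barrel.

>>> {"method": "step_arm", "body": {
  "series": [
    [1,[2.8,15,-4.1],0],
    [1,[2.8,40,-4.1],0],
    [1,[2.8,70,-4.1],0],
    [1,[2.8,95,-4.1],0],
    [1,[2.8,110,-4.1],0]
  ]
}}

```text
time_s: 10.13
ee_pos: [0.4498, 0.1734, 0.2701]
eef_rot: [-90.3, 0.4, -60.4]
contact_force: [-0.9, 0.2, -0.3]
grip_width: 0.0853
```

```bash
python3 - <<'E'
from h import *
s=env.get_state();t=s["ee_pos"];print(t,s["eef_rot"],s["contact_force"])
p,d=env.grab_frame("side");u,v=map(int,pix("side",(.451,.1745,.12)));print(u,v)
cv2.imwrite("pics/a6.png",cv2.resize(p[v-45:v+45,u-60:u+60,::-1],(720,540),interpolation=cv2.INTER_CUBIC))
E
```

```text
[0.44980884 0.17336962 0.27011055] [-90.30165669   0.35084939 -60.3948532 ] [-0.92376847  0.17808552 -0.28286124]
229 164
```

View pics/a6.png

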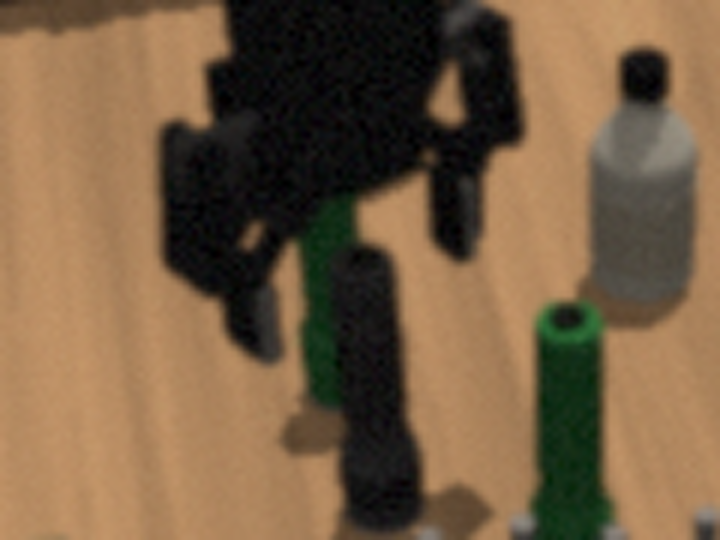

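The open fingers straddle the torch in the side view and clear both green ones. Next: the last 20 mm down, then a slow close.

>>> {"method": "step_arm", "body": {
  "series": [
    [1,[-0.4,8,1.6],0],
    [0.7,[-0.4,15,1.6],0],
    [0.4,[-0.4,19,1.6],0],
    [0.1,[-0.4,20,1.6],0],
    [-0.1,[-0.4,20,1.6],0]
  ],
  "grip_force": 30
}}

```text
time_s: 10.6
ee_pos: [0.4504, 0.1744, 0.2487]
eef_rot: [-90.4, 0.4, -60.4]
contact_force: [-1.3, 0.2, 0.4]
grip_width: 0.0395
```

>>> {"method": "step_arm", "body": {
  "series": [
    [-0.2,[0,0,0],0],
    [-0.3,[0,0,0],0],
    [-0.4,[0,0,0],0],
    [-0.5,[0,0,0],0],
    [-0.6,[0,0,0],0]
  ]
}}

```text
time_s: 11.02
ee_pos: [0.4508, 0.1745, 0.2493]
eef_rot: [-90.3, 0.4, -60.4]
contact_force: [-0.1, -0.3, 6.6]
grip_width: 0.0255
```

>>> {"method": "step_arm", "body": {
  "series": [
    [-0.8,[0,0,0],0],
    [-0.8,[0,0,0],0],
    [-0.8,[0,0,0],0],
    [-0.8,[0,0,0],0],
    [-0.8,[0,0,0],0]
  ],
  "grip_force": 50
}}

```text
time_s: 11.43
ee_pos: [0.4508, 0.1745, 0.2495]
eef_rot: [-90.3, 0.4, -60.4]
contact_force: [-1.2, -0.0, 3.0]
grip_width: 0.0248
```

>>> {"method": "step_arm", "body": {
  "series": [
    [-0.8,[0,-5,0],0],
    [-0.8,[0,-15,0],0],
    [-0.8,[0,-30,0],0],
    [-0.8,[0,-50,0],0],
    [-0.8,[0,-70,0],0]
  ]
}}

```text
time_s: 11.85
ee_pos: [0.4509, 0.1742, 0.3199]
eef_rot: [-90.4, 0.4, -60.4]
contact_force: [1.0, -0.2, -1.8]
grip_width: 0.025
```

>>> {"method": "step_arm", "body": {
  "series": [
    [-0.8,[0,-22,0],0],
    [-0.8,[0,-44,0],0],
    [-0.8,[0,-66,0],0],
    [-0.8,[0,-82,0],0],
    [-0.8,[0,-90,0],0]
  ]
}}

```text
time_s: 12.27
ee_pos: [0.452, 0.1741, 0.412]
eef_rot: [-90.3, 0.4, -60.4]
contact_force: [0.2, -0.2, -2.0]
grip_width: 0.0248
```

```bash
python3 - <<'E'
import math
from h import *
s=env.get_state();t=s["ee_pos"];y=math.radians(s["eef_rot"][2]);print(t,s["eef_rot"],s["contact_force"],s["grip_width"])
D=np.array([.4586,-.2092])-t[:2];print("x",D@[math.cos(y),math.sin(y)],"z",D@[-math.sin(y),math.cos(y)])
p,d=env.grab_frame("side");u,v=map(int,pix("side",(t[0],t[1],t[2]-.2)));print(u,v)
u0=max(0,u-60);v0=max(0,v-50);cv2.imwrite("pics/a7.png",cv2.resize(p[v0:v0+90,u0:u0+120,::-1],(720,540),interpolation=cv2.INTER_CUBIC))
P=cloud("side",d)
with np.errstate(invalid='ignore'): w=(np.hypot(P[...,0]-t[0],P[...,1]-t[1])<.03)&(P[...,2]>.1)&(P[...,2]<t[2]-.175)
q=P[w];print(len(q),q.min(0),q.max(0))
E
```

```text
[0.45201446 0.17406031 0.41204266] [-90.30867326   0.35581008 -60.39387306] [ 0.21781776 -0.16802794 -2.02556779] 0.024819651159475965
x 0.3364761374956787 z -0.18361819809855057
226 130
462 [0.43329382 0.15548251 0.16199711] [0.46795411 0.17844535 0.23691606]
```

View pics/a7.png

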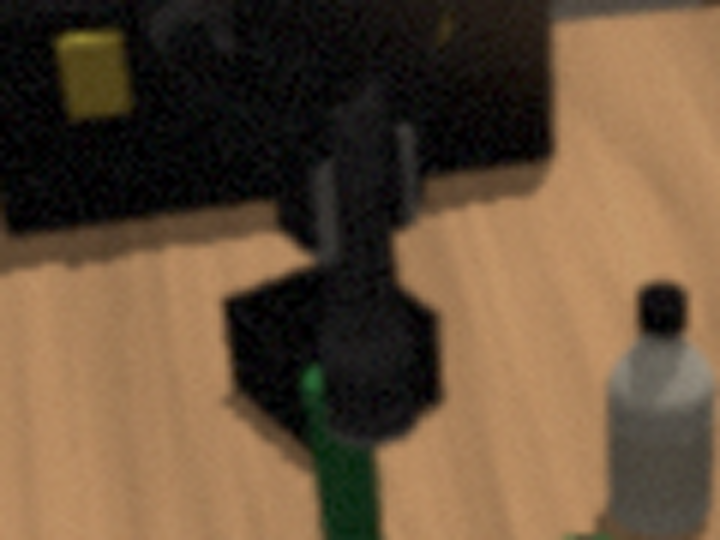

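The torch is held upright, its face at z≈0.162, well above the tool tops at 0.117. I'll carry it over the rack.

>>> {"method": "step_arm", "body": {
  "series": [
    [-0.8,[12,0,-6.5],0],
    [-0.8,[32,0,-17.5],0],
    [-0.8,[56,0,-30.5],0],
    [-0.8,[82,0,-45],0],
    [-0.8,[108,0,-59],0]
  ]
}}

```text
time_s: 12.73
ee_pos: [0.4537, 0.0501, 0.4109]
eef_rot: [-90.3, 0.4, -60.3]
contact_force: [1.1, -0.5, -1.8]
grip_width: 0.0253
```

>>> {"method": "step_arm", "body": {
  "series": [
    [-0.8,[27,0,-14.7],0],
    [-0.8,[54,0,-29.5],0],
    [-0.8,[81,0,-44.2],0],
    [-0.8,[108,0,-59],0],
    [-0.8,[132,0,-72],0]
  ]
}}

```text
time_s: 13.15
ee_pos: [0.4559, -0.102, 0.4094]
eef_rot: [-90.4, 0.5, -60.4]
contact_force: [1.4, -0.8, -1.6]
grip_width: 0.0251
```

>>> {"method": "step_arm", "body": {
  "series": [
    [-0.8,[24,0,-13],0],
    [-0.8,[46,0,-25],0],
    [-0.8,[66,0,-36],0],
    [-0.8,[82,0,-45],0],
    [-0.8,[90,0,-49],0]
  ]
}}

```text
time_s: 13.57
ee_pos: [0.4574, -0.2063, 0.4078]
eef_rot: [-90.5, 0.5, -60.5]
contact_force: [-0.5, -0.3, -1.1]
grip_width: 0.025
```

```bash
cat > m.py <<'E'
import math
from h import *
s=env.get_state();t=s["ee_pos"];y=math.radians(s["eef_rot"][2]);print(t,s["eef_rot"],s["contact_force"],s["grip_width"])
for c in((.4586,-.2092),):
    D=np.array(c)-t[:2];print("x",D@[math.cos(y),math.sin(y)],"z",D@[-math.sin(y),math.cos(y)])
ex={}
for n in("side","top"):
    p,d=env.grab_frame(n);np.savez(n+"L.npz",p=p,d=d);P=cloud(n,d)
    for nm,c,r,lo,hi in(("cover",(.4586,-.2092),.042,.0385,.05),("head",t,.03,t[2]-.2495,t[2]-.218),("barrel",t,.03,t[2]-.203,t[2]-.178)):
        with np.errstate(invalid='ignore'): w=(np.hypot(P[...,0]-c[0],P[...,1]-c[1])<r)&(P[...,2]>lo-.004)&(P[...,2]<hi)
        q=P[w]
        if len(q)>9:print(n,nm,len(q),q.min(0).round(4),q.max(0).round(4),((q.min(0)+q.max(0))/2).round(4))
E
python3 m.py
```

```text
[ 0.45737849 -0.20628268  0.40776032] [-90.47999967   0.52766662 -60.47493468] [-0.47805868 -0.3071768  -1.10168692] 0.025001016816670607
x 0.003140445780173511 z -0.00037478547908757916
side cover 1011 [ 0.4262 -0.2415  0.0389] [ 0.4896 -0.1783  0.0473] [ 0.4579 -0.2099  0.0431]
side head 276 [ 0.4378 -0.2237  0.1583] [ 0.4722 -0.2036  0.1896] [ 0.455  -0.2136  0.174 ]
side barrel 197 [ 0.442  -0.2205  0.2008] [ 0.4686 -0.2031  0.2297] [ 0.4553 -0.2118  0.2152]
top cover 194 [ 0.4325 -0.2199  0.0357] [ 0.4896 -0.178   0.05  ] [ 0.461  -0.199   0.0428]
top head 21 [ 0.4446 -0.1968  0.1575] [ 0.4716 -0.1888  0.1883] [ 0.4581 -0.1928  0.1729]
top barrel 14 [ 0.4467 -0.1953  0.2017] [ 0.463  -0.1926  0.2244] [ 0.4548 -0.194   0.213 ]
```

>>> {"method": "step_arm", "body": {
  "series": [
    [-0.8,[3.5,15,0],0],
    [-0.8,[3.5,35,0],0],
    [-0.8,[3.5,55,0],0],
    [-0.8,[3.5,70,0],0],
    [-0.8,[3.5,80,0],0]
  ]
}}

```text
time_s: 14.08
ee_pos: [0.4578, -0.2063, 0.3262]
eef_rot: [-90.5, 0.7, -60.4]
contact_force: [0.7, 0.4, -1.1]
grip_width: 0.0251
```

>>> {"method": "step_arm", "body": {
  "series": [
    [-0.8,[0,5,0],0],
    [-0.8,[0,9,0],0],
    [-0.8,[0,12,0],0],
    [-0.8,[0,14,0],0],
    [-0.8,[0,14,0],0]
  ]
}}

```text
time_s: 14.5
ee_pos: [0.4578, -0.2062, 0.3124]
eef_rot: [-90.5, 0.7, -60.4]
contact_force: [0.3, 1.3, -1.8]
grip_width: 0.0249
```

```bash
python3 m.py
```

```text
[ 0.45777072 -0.20621796  0.31238894] [-90.49427345   0.6598495  -60.40822909] [ 0.32118802  1.2685923  -1.80710492] 0.024858026980171623
x 0.003002588011700383 z -0.0007514677052233685
side cover 702 [ 0.4261 -0.2414  0.039 ] [ 0.4897 -0.183   0.0475] [ 0.4579 -0.2122  0.0433]
side head 198 [ 0.4379 -0.2233  0.0612] [ 0.4713 -0.2042  0.0942] [ 0.4546 -0.2137  0.0777]
side barrel 141 [ 0.4421 -0.2193  0.1054] [ 0.4678 -0.2053  0.1342] [ 0.4549 -0.2123  0.1198]
top cover 90 [ 0.4383 -0.2046  0.0349] [ 0.4896 -0.1782  0.0496] [ 0.464  -0.1914  0.0422]
top head 17 [ 0.4474 -0.1947  0.0622] [ 0.4707 -0.1878  0.0943] [ 0.459  -0.1912  0.0782]
```

>>> {"method": "step_arm", "body": {
  "series": [
    [-0.8,[1.5,1.5,0],0],
    [-0.8,[3,3.5,0],0],
    [-0.8,[4.2,5.5,0],0],
    [-0.8,[4.2,7.5,0],0],
    [-0.8,[4.2,7.5,0],0]
  ]
}}

```text
time_s: 15.02
ee_pos: [0.4596, -0.21, 0.3046]
eef_rot: [-90.5, 0.7, -60.4]
contact_force: [0.5, 0.2, -1.9]
grip_width: 0.0251
```

>>> {"method": "step_arm", "body": {
  "series": [
    [-0.8,[0,0,0],0],
    [-0.8,[0,0,0],0],
    [-0.8,[0,0,0],0],
    [-0.8,[0,0,0],0],
    [-0.8,[0,0,0],0]
  ]
}}

```text
time_s: 15.43
ee_pos: [0.4597, -0.21, 0.3047]
eef_rot: [-90.5, 0.7, -60.4]
contact_force: [-0.3, -0.2, -1.3]
grip_width: 0.0248
```

```bash
python3 m.py; python3 - <<'E'
from h import *
o=np.zeros((600,800,3),np.uint8)
for n,x in(("top",0),("side",400)):
    p=np.load(n+"L.npz")["p"];u,v=map(int,pix(n,(.4586,-.2092,.06)));r=32 if n=="top" else 44;print(n,u-r,v-r)
    o[:400,x:x+400]=cv2.resize(p[v-r:v+r,u-r:u+r,::-1],(400,400),interpolation=cv2.INTER_CUBIC)
cv2.imwrite("pics/a8.png",o[:400])
E
```

```text
[ 0.45967045 -0.20997039  0.30469016] [-90.4988525    0.67328904 -60.42720549] [-0.28456692 -0.18190061 -1.27863985] 0.024805764398496383
x -0.0011983327108852251 z -0.0005507934555174344
side cover 622 [ 0.4263 -0.242   0.0393] [ 0.4895 -0.182   0.047 ] [ 0.4579 -0.212   0.0431]
side head 190 [ 0.4397 -0.2274  0.0533] [ 0.4721 -0.2027  0.0867] [ 0.4559 -0.215   0.07  ]
side barrel 139 [ 0.4435 -0.223   0.0977] [ 0.4702 -0.2072  0.1262] [ 0.4568 -0.2151  0.112 ]
top cover 102 [ 0.4387 -0.2056  0.0358] [ 0.4897 -0.1784  0.0496] [ 0.4642 -0.192   0.0427]
top head 16 [ 0.4505 -0.1971  0.0518] [ 0.4711 -0.192   0.0863] [ 0.4608 -0.1946  0.0691]
top 340 205
side 225 285
```

View pics/a8.png

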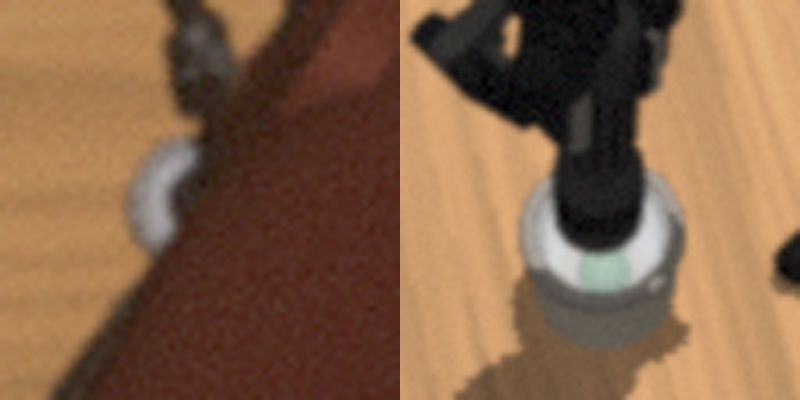

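The side view shows the torch upright over the clear cover, at about (269,325), with an air gap and the stone still visible below. By the depth data the gap is about 10 mm. The torch sits slightly toward −x, so I'll nudge it 1 mm and settle.

>>> {"method": "step_arm", "body": {
  "series": [
    [-0.8,[0.5,0,0.9],0],
    [-0.8,[0.5,0,0.9],0],
    [-0.8,[0.5,0,0.9],0],
    [-0.8,[0.5,0,0.9],0],
    [-0.8,[0.5,0,0.9],0]
  ]
}}

```text
time_s: 15.95
ee_pos: [0.4607, -0.21, 0.3046]
eef_rot: [-90.5, 0.7, -60.4]
contact_force: [-0.7, -0.1, -1.5]
grip_width: 0.025
```

>>> {"method": "step_arm", "body": {
  "series": [
    [-0.8,[0,0,0],0],
    [-0.8,[0,0,0],0],
    [-0.8,[0,0,0],0],
    [-0.8,[0,0,0],0],
    [-0.8,[0,0,0],0]
  ]
}}

```text
time_s: 16.37
ee_pos: [0.4607, -0.21, 0.3046]
eef_rot: [-90.5, 0.7, -60.4]
contact_force: [-0.2, -0.0, -1.0]
grip_width: 0.0247
```

```bash
python3 m.py; python3 -c "
from plant import env
print(abs(env.get_state()['dq']).max());print(env.hand_in())"
```

```text
[ 0.46067613 -0.2099611   0.30464046] [-90.50452744   0.67636093 -60.42777989] [-0.21566923 -0.02582165 -1.02311914] 0.024685441417366637
x -0.001686566077785447 z -0.0014300654614029446
side cover 621 [ 0.4263 -0.2413  0.0394] [ 0.4899 -0.1822  0.0475] [ 0.4581 -0.2118  0.0434]
side head 192 [ 0.4407 -0.227   0.0544] [ 0.4735 -0.2059  0.0866] [ 0.4571 -0.2164  0.0705]
side barrel 133 [ 0.4448 -0.2231  0.0977] [ 0.4705 -0.2071  0.126 ] [ 0.4576 -0.2151  0.1119]
top cover 102 [ 0.4387 -0.208   0.0356] [ 0.4895 -0.1783  0.0499] [ 0.4641 -0.1932  0.0428]
top head 14 [ 0.4504 -0.1958  0.0516] [ 0.4859 -0.1907  0.0866] [ 0.4682 -0.1933  0.0691]
0.06880507840267668
the job is handed in; nothing more can be done
None
```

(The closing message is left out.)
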